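Torque down and pin the crown nut of a sieve shaker

TASK

The sieve shaker on the bench is about to be run, but the crown nut on its right-hand column is still loose. Push the torque handle clockwise (seen from above) until it gives way at its preset, then push it on the same way, no further than needed, until the next slot of the crown faces the locking pin (the slot after that if you miss it, no more), and push the pin fully home, as on the other column. Let go of everything and leave the other things on the bench where they are.

Things in the scene. Friction and masses are not known exactly. Their poses are not given: they have to be found in the camera images.
- shaker: sieve shaker, fixed: white housing 212 x 325 mm, two sieves, lid (top 174 mm above the bench, radius 102) and aluminium clamp bridge (top 194 mm) along its y between two columns at y = -130 (right, to be done) and y = +130 mm (left: finished, nut tight, pin home). Origin: centre of its underside; x to its back, y to the left, z up
- stud_end (a point): centre of the end face of the right column, 256 mm above the bench, on the nut's axis; fixed to the shaker, axes as the shaker's. The cross hole for the pin runs along y, as the sawn line on the end face shows
- nut_crown (a point): on the axis of the right nut, half-way up its slots; turns with the nut, x axis along the wrench towards the handle. Crown: diameter 60 mm, 8 slots 10.5 mm wide, one every 45 deg, the nearest 22.5 deg either side of the wrench. Turns easily at first, then ever harder, stays where left, but for 1 to 2 deg of spring-back. The pin enters if a slot points along the shaker's +y within about 3 deg
- handle_grip (a point): middle of the black rubber grip (level bar, diameter 24 mm, 78 mm long) of the torque handle, on its centre line, 214 mm above the bench, 142 mm from the nut's axis; x axis outwards along the handle. Its ring sits fast on the nut's hexagon. Push the grip sideways, at right angles to the handle; the space round and 20 mm below it is free on the right and front side of the column
- handle (a joint): break-over joint of the torque handle, upright bolt 53 mm from the nut's axis, rad: 0 = straight. When the push on the grip reaches about 6 N (50 to 140 deg after the start, not to be seen beforehand) it bends clockwise, up to 0.2, and so turns the nut on against 6 to 15 N, bent all the while. Let go, it springs straight
- lock_pin (a joint): travel of the locking pin, m: 0 = drawn back, 0.0205 = home. The pin (steel, 7 mm thick, blunt end) slides level along the shaker's -y through its guide block and a slot of the crown into the cross hole. It takes about 2 N and stays where it is left; with no slot before it, it stops on the crown after about 2 to 3 mm
- pin_knob (a point): centre of the steel knob on the pin's inner end: diameter 25 mm, 16 mm long along the shaker's y, 237 mm above the bench, so its lower edge is 30 mm above the bridge. Push its inner face, 8 mm from this point towards the shaker's +y, along -y. The guide block (30 mm wide, top 246 mm above the bench) stands between knob and nut
- disc_springs (a joint): compression of the disc springs under the right nut, m: 0 = nut loose, 0.0004 to 0.001 when the handle gives way; 45 deg of the nut add about 0.0006; above 0.0024 they are crushed. Only a rough guide: its reading errs as much as it moves
- mouse: black computer mouse, 115 x 64 x 36 mm, origin at the centre of its underside; leave it alone
- tin_a: round aluminium sample tin with lid, diameter 67 mm, 44 mm tall, beside the shaker's right side; leave it alone
- tin_b: a second tin of the same kind, further back; leave it alone
- tape_roll: roll of brown tape lying flat, diameter 103 mm, 25 mm tall; leave it alone
- sieve_brush: wooden sieve brush, 175 mm long, lying on the bench; leave it alone
- dish: shallow aluminium dish, diameter 96 mm, 8 mm tall; leave it alone

How it is judged:
By the outcome, as a careful person would: the job done as asked, in the order asked, and still so for the second after the job is handed in, with the robot touching nothing.
It also fails if it takes over 64 s, if anything falls off the work surface, if the arm or the gripper's body presses on something with over 40 N, if the wrist force passes 120 N, or if a joint passes its speed limit or range.

ROBOT

A 6-joint arm with a two-finger parallel gripper is mounted at the origin on a cart in front of the work surface, level with it; the furniture and walls round the work are solid. World frame = base frame: x ahead of the robot, y to its left, z up, the work surface at z = 0. Lengths are in mm, angles in rad, forces in N, time in s.
With the tool pointing down it reaches from about 350 to 850 mm from the base axis. Payload 8.1 kg.
Tool frame: the origin (TCP) lies between the finger pads; the fingertips stand 25 mm ahead of it and the grasp point (between the pads) lies 6 mm ahead of it (robot.tip_extent is the distance from the TCP to the fingertips, in mm); z points along the fingers, y is the line along which they close (so a half turn about z gives the same grasp; the last joint's range is limited). The gripper opens to 93 mm and grips with 3 to 60 N. Pads are 15 mm wide; open, the fingers measure 128 mm over their backs; the gripper's body (75 mm by 188 mm) begins 65 mm behind the grasp point.
Start: joints at [1.044, 0.13, 1.488, -0, 1.523, -0.085], TCP at [256.52, 542.404, 243.635] pointing down, gripper open.
Joint ranges: [-2.96, 2.96], [-0.89, 2.26], [0.02, 2.5], [-1.34, 4.48], [0, 2.73], [-2.66, 2.66]. Speed limits (rad/s): [2.39, 2.39, 2.79, 3.14, 3.14, 3.14].

INTERFACE

Orientations are given as a rotation vector (axis times angle).
In Python, from workcell import robot, vision, ticket gives the robot as it stands.
- The arm moves only by the tool drive_tool, never from a script. Its argument "targets" is one flat list of numbers, 7 for each row, row after row: the shift along the world's x, y, z in mm, then the turn, a rotation vector about the world's x, y, z in rad, then the finger opening in mm, from 0 to 93. In form: [tx, ty, tz, wx, wy, wz, hand, tx, ty, tz, wx, wy, wz, hand, ...]. A call has 1 to 20 rows; each row is the pose to reach, as a shift and turn from the pose commanded when the call began; what a row does not reach only later rows make up. A row lasts 1/8 s, in which the tool goes at most 62.5 mm and 10.7 degrees, less where a joint would pass 70% of its speed; a pose out of reach is approached as far as the arm can. A call with a gripper value outside its range is refused whole. The fingers move at their own pace and stop on an object; "squeeze" is the grip in N (left out, the last holds). Time passes only in rows, so rows that repeat a pose let the fingers close. It gives the time, the measured TCP pose, the force, the opening and the grip force at its end, in the units of the state.
- robot.get_obs(): the state, without advancing time (a new reading comes with each control period).
- vision.grab_frame(name): name is "side" or "top" or "wrist"; returns the picture (480x640x3 uint8, red, green, blue); there is no depth.
- vision.camera_model(name): a dict with "fx", "fy", "cx", "cy" (pixels), "k1" (the pictures are not rectified: a ray, as slopes to the right and down, at radius r is drawn at 1 + k1 r^2 times it, then the intrinsics apply), "R" (3x3) and "t" (3): a world point X has camera coordinates R X + t; the wrist camera has in their place "tool_from_camera" (4x4, takes a point from camera to tool coordinates, whose origin is the TCP and whose axes are the flange's). Camera axes: x right, y down, z forward; pixel columns grow to the right and rows downward; lengths in mm; the calibration is good to about 2 mm. A picture is of the moment at which its call begins: read the wrist's pose just before it. camera_model takes no time and is no camera call.
- ticket.sign_off(): hands the job in; it is judged then, once.
The state is a dict: "clock": time; "joint_positions": joint angles; "dq": joint speeds; "tau": joint torques, N m; "tcp_pos": TCP position; "orientation": TCP orientation; "contact_force": force on the tool from outside, world axes, zero at the start; "torque": the same for the moment, N m; "width": opening from 0.0 (shut) to 1.0 (fully open); "finger_force": force on a finger pad.
Only numpy, scipy, OpenCV 4.12 (cv2) and the standard library are available. Lean on these libraries where they do the work, as an engineer would, in place of code of your own. Each camera call takes 0.05 s, during which the arm holds its last target. There are 200 camera calls.

## Working session

There is one attempt and no reset: what is moved stays moved. The work goes in short steps, Python scripts to look and compute and a tool call to move; the robot and the scene stay as the last step left them, time stands still between calls to the robot, and variables do not carry over. Pictures are saved under pics/ and viewed, at most 10 in all, crops included, and the job is handed in when it is done.

Besides the shell and the picture viewer there is one more tool, called by a JSON object that holds its "method" and its "body". drive_tool: Moves the arm, as the interface text tells. Its arguments: {"type":"object","properties":{"targets":{"type":"array","items":{"type":"number"}},"squeeze":{"type":"number"}},"required":["targets"]}

```bash
mkdir -p pics; ls
python3 - <<'E'
from workcell import robot, vision, ticket
import cv2,numpy as np
print(robot.get_obs())
for n in ("side","top"):
    cv2.imwrite(f"pics/{n}0.png",vision.grab_frame(n)[:,:,::-1])
    print(n,vision.camera_model(n))
print(vision.camera_model("wrist"))
E
```

```text
pics
{'clock': 0.0, 'joint_positions': array([ 1.04355555e+00,  1.31162433e-01,  1.48924908e+00,  2.09290626e-06,
        1.52300937e+00, -8.54288353e-02]), 'dq': array([-0.00068588, -0.00075915, -0.00064255, -0.0005505 ,  0.00027198,
        0.00127521]), 'tau': array([-4.90732382e-04, -5.59844935e+01, -4.91754484e+01,  7.68216513e-02,
        3.58023494e-02, -1.03570064e-04]), 'tcp_pos': array([256.2807822 , 541.94145439, 242.6032415 ]), 'orientation': array([-6.88244546e-01, -3.06470880e+00,  2.73660875e-03]), 'contact_force': array([-0.09589384,  0.31138844,  0.74965713]), 'torque': array([-0.02766597,  0.00711461,  0.04669314]), 'finger_force': 0.0, 'width': 1.001271208551315}
side {'fx': 457.58402859263913, 'fy': 457.58402859263913, 'cx': 320.038936121072, 'cy': 231.14995876399072, 'k1': -0.0069055540731320945, 'R': array([[ 0.83790243, -0.54571136, -0.01089161],
       [-0.33502237, -0.49844563, -0.79956986],
       [ 0.43090548,  0.67361046, -0.60047432]]), 't': array([-361.85336845,  361.73938063,  742.11187075])}
top {'fx': 481.19678962384796, 'fy': 481.19678962384796, 'cx': 325.78800878454257, 'cy': 239.34309323188532, 'k1': -0.11759756253048881, 'R': array([[-0.01899819, -0.99969416, -0.01583212],
       [-0.9882578 ,  0.02117732, -0.15132097],
       [ 0.15160997,  0.0127714 , -0.98835788]]), 't': array([132.04107089, 513.91087843, 935.51328409])}
{'fx': 382.0223886351064, 'fy': 382.0223886351064, 'cx': 319.22040323406264, 'cy': 240.69006525324878, 'k1': -0.0007329184003445955, 'tool_from_camera': array([[-1.76703005e-04, -9.58215561e-01, -2.86047036e-01,
         7.85188686e+01],
       [ 9.99999600e-01, -4.20271679e-04,  7.90107571e-04,
        -6.32080202e-01],
       [-8.77310838e-04, -2.86046782e-01,  9.58215252e-01,
        -1.41302037e+02],
       [ 0.00000000e+00,  0.00000000e+00,  0.00000000e+00,
         1.00000000e+00]])}
```

View pics/top0.png

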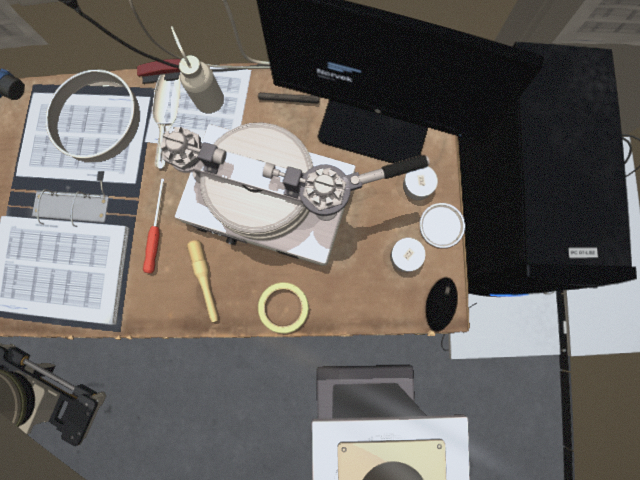

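View pics/side0.png

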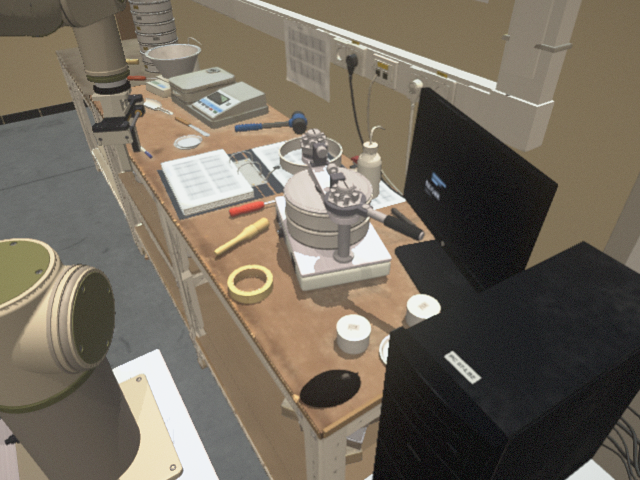

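```bash
cat > h.py <<'E'
import numpy as np, cv2
from workcell import robot, vision, ticket
from scipy.spatial.transform import Rotation as Ro
def ray(n,u,v):
    m=vision.camera_model(n)
    K=np.array([[m['fx'],0,m['cx']],[0,m['fy'],m['cy']],[0,0,1.]])
    p=cv2.undistortPoints(np.array([[[u,v]]],float),K,np.array([m['k1'],0,0,0,0.]))[0,0]
    d=np.array([p[0],p[1],1.])
    if n=='wrist':
        o=robot.get_obs();T=m['tool_from_camera'];R=Ro.from_rotvec(o['orientation']).as_matrix()
        return R@T[:3,3]+o['tcp_pos'], R@T[:3,:3]@d
    R=m['R'];return -R.T@m['t'],R.T@d
def at(n,u,v,z):
    o,d=ray(n,u,v);return o+d*(z-o[2])/d[2]
def px(n,X):
    m=vision.camera_model(n);X=np.asarray(X,float)
    if n=='wrist':
        o=robot.get_obs();T=m['tool_from_camera'];R=Ro.from_rotvec(o['orientation']).as_matrix()
        c=T[:3,:3].T@(R.T@(X-o['tcp_pos'])-T[:3,3])
    else: c=m['R']@X+m['t']
    a=c[:2]/c[2];a=a*(1+m['k1']*(a@a));return a*m['fx']+[m['cx'],m['cy']]
def crop(n,u0,v0,w,h,s,f):
    im=vision.grab_frame(n)[v0:v0+h,u0:u0+w,::-1]
    cv2.imwrite(f,cv2.resize(im,None,fx=s,fy=s,interpolation=cv2.INTER_CUBIC))
E
python3 - <<'E'
import cv2
a=cv2.imread('pics/top0.png')[110:260,240:440]
cv2.imwrite('pics/topc.png',cv2.resize(a,None,fx=4,fy=4,interpolation=cv2.INTER_CUBIC))
E
```

```text
(no output)
```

View pics/topc.png

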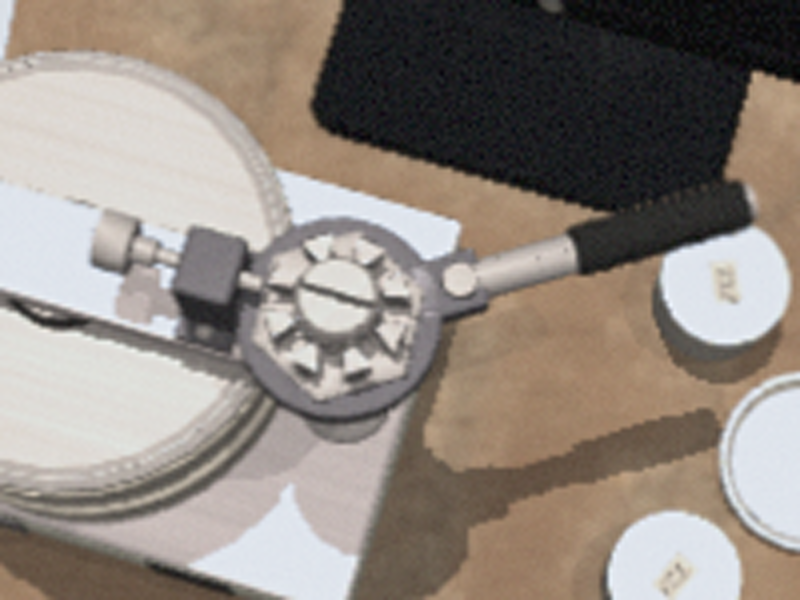

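Run:
```python
from h import *
f=lambda u,v,z:at('top',240+(u-1.5)/4,110+(v-1.5)/4,z)
s=f(338,298,256);k=f(117,241,237);g=f(663,228,214);b=f(460,280,214)
print(s,k,g,b)
L=at('top',184,146,256);print(L,np.linalg.norm(L-s))
d=(s-k);print('pin dir',np.degrees(np.arctan2(d[1],d[0])), 'col',np.degrees(np.arctan2(*(s-L)[1::-1])))
e=g-s;print('handle',np.degrees(np.arctan2(e[1],e[0])),np.linalg.norm(e[:2]))
e=b-s;print('bolt',np.degrees(np.arctan2(e[1],e[0])),np.linalg.norm(e[:2]))
print(np.linalg.norm((s-k)[:2]))
# monitor base corner & bottom edge, tins
print(f(630,212,10),f(320,120,10))
print('tins',at('top',421,181,44),at('top',408,254,44),at('top',442,225,8),at('top',441,304,30))
print('px side of grip',px('side',g),px('side',s),px('side',k))
```

```text
[573.03861055 119.80636619 256.        ] [604.97421495 211.35993539 237.        ] [612.46907116 -18.86420886 214.        ] [591.23310535  68.51976819 214.        ]
[644.72024924 350.61115434 256.        ] 241.67976241554027
pin dir -109.22973105159257 col -107.25336151074049
handle -74.12709625692388 144.16757474823967
bolt -70.46728974450413 54.41833124625844
96.96359554615333
[684.69030313 -34.54797675  10.        ] [740.40712102 131.23936061  10.        ]
tins [633.50737211 -77.28508978  44.        ] [482.51598428 -43.23135014  44.        ] [ 546.78373979 -123.90539746    8.        ] [ 381.08152656 -108.19663141   30.        ]
px side of grip [404.30604207 228.42218074] [345.07785798 183.87426356] [332.41759557 169.2000046 ]
```

Run:
```python
from h import *
a=cv2.imread('pics/side0.png')[60:310,290:560]
b=cv2.imread('pics/top0.png')[0:250,150:450]
cv2.imwrite('pics/c2.png',np.hstack([cv2.resize(a,(405,375),interpolation=2),cv2.resize(b,(395,375),interpolation=2)]))
def tri(t,s):
    o1,d1=ray('top',*t);o2,d2=ray('side',*s)
    A=np.c_[d1,-d2];k=np.linalg.lstsq(A,o2-o1,rcond=None)[0]
    p,q=o1+k[0]*d1,o2+k[1]*d2
    return (p+q)/2,np.linalg.norm(p-q)
for t,s in [((275,68),(408,205)),((515,140),(525,287)),((258,0),(420,90)),((540,60),(553,185)),((324.5,184.5),(345,187))]: print(tri(t,s))
```

```text
(array([888.81143035, 232.20308187,  31.59829174]), np.float64(27.32865553575339))
(array([ 676.42605741, -232.12633516,  192.85412321]), np.float64(23.479154986713645))
(array([839.46048683, 211.94200446, 363.90071541]), np.float64(6.089380701169994))
(array([ 729.08641776, -205.52403678,  363.72453291]), np.float64(0.9698390665970613))
(array([573.74029963, 119.62919066, 248.75104522]), np.float64(1.3841174553867277))
```

View pics/c2.png

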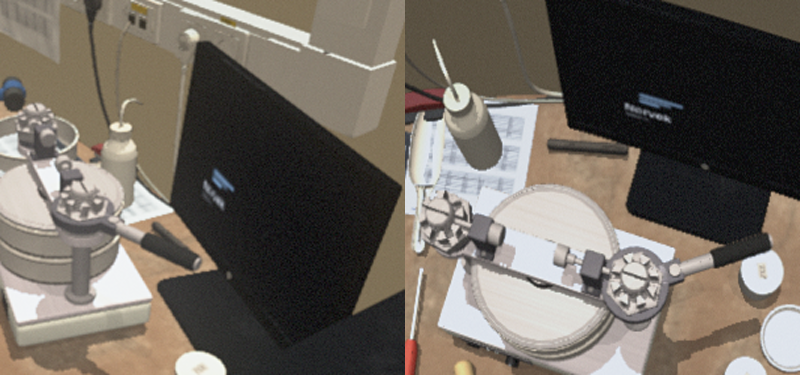

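{"method": "drive_tool", "body": {"targets": [30,-45,60,0,0,0.12,0,65,-90,96,0,0,0.24,0,100,-137,96,0,0,0.36,0,133,-182,96,0,0,0.48,0,166,-228,96,0,0,0.6,0,200,-274,96,0,0,0.72,0,233,-320,96,0,0,0.72,0,266,-365,96,0,0,0.72,0,300,-411,96,0,0,0.72,0,333,-457,96,0,0,0.72,0,366,-502,96,0,0,0.72,0,398,-546,96,0,0,0.72,0,398,-546,96,0,0,0.72,0], "squeeze": 30}}

```text
clock: 1.72
tcp_pos: [655.4, -7.3, 337.1]
orientation: [0.428, -3.109, 0.0]
contact_force: [0.7, -0.3, -0.4]
width: 0.005
finger_force: 0.0
```

Run:
```python
from h import *
crop('wrist',0,0,640,480,1.25,'pics/w1.png')
o=robot.get_obs();print(o['clock'],o['tcp_pos'],o['joint_positions'],o['contact_force'])
R=Ro.from_rotvec(o['orientation']).as_matrix();print(R)
print(px('wrist',[612,-17,214]),px('wrist',[573,120,256]))
```

```text
1.775 [654.70697603  -5.26956    337.81365438] [-8.63831027e-02  2.66220850e-01  1.16485198e+00  1.01460423e-04
  1.71327470e+00 -1.93263712e+00] [ 0.19303652  0.63384028 -0.57137783]
[[-9.62293455e-01 -2.71999670e-01 -2.73593343e-03]
 [-2.72001562e-01  9.62296751e-01  3.37736253e-04]
 [ 2.54091570e-03  1.06917955e-03 -9.99996200e-01]]
[321.14306014 179.6416744 ] [564.36420458 188.4809083 ]
```

View pics/w1.png

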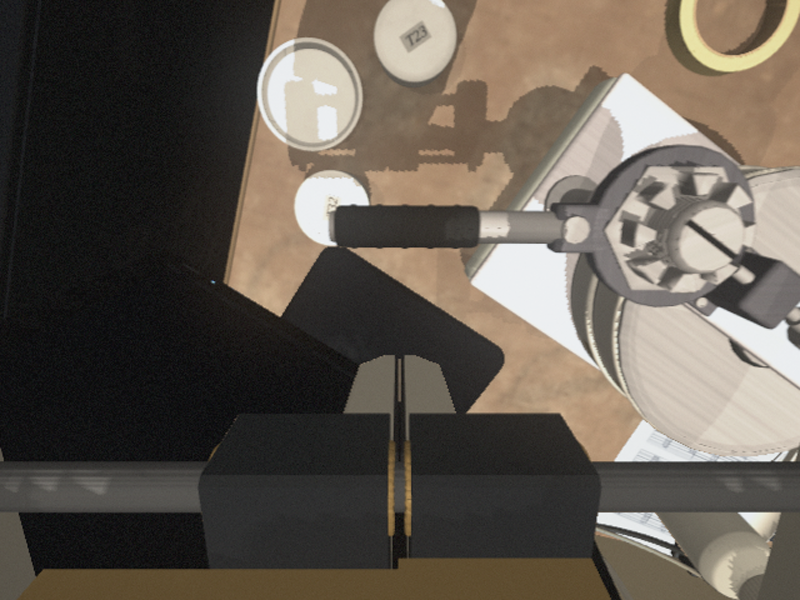

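```bash
cat >> h.py <<'E'
C=np.array([573.,119.8])
def P(th,r=142.,d=21.):
    a=np.radians(th);return C+r*np.array([np.cos(a),np.sin(a)])+d*np.array([-np.sin(a),np.cos(a)])
E
python3 - <<'E'
from h import *
c=np.array([654.5,-4])
for th in range(-74,-235,-4): print(th,(P(th)-c).round(0),round(np.radians(th+74),2))
E
```

```text
-74 [-22.  -7.] 0.0
-78 [-31. -11.] -0.07
-82 [-41. -14.] -0.14
-86 [-51. -16.] -0.21
-90 [-60. -18.] -0.28
-94 [-70. -19.] -0.35
-98 [-80. -20.] -0.42
-102 [-90. -19.] -0.49
-106 [-100.  -18.] -0.56
-110 [-110.  -17.] -0.63
-114 [-120.  -14.] -0.7
-118 [-130.  -11.] -0.77
-122 [-139.   -8.] -0.84
-126 [-148.   -3.] -0.91
-130 [-157.    2.] -0.98
-134 [-165.    7.] -1.05
-138 [-173.   13.] -1.12
-142 [-180.   20.] -1.19
-146 [-187.   27.] -1.26
-150 [-194.   35.] -1.33
-154 [-200.   43.] -1.4
-158 [-205.   51.] -1.47
-162 [-210.   60.] -1.54
-166 [-214.   69.] -1.61
-170 [-218.   78.] -1.68
-174 [-221.   88.] -1.75
-178 [-223.   98.] -1.82
-182 [-224.  108.] -1.88
-186 [-225.  118.] -1.95
-190 [-225.  128.] -2.02
-194 [-224.  138.] -2.09
-198 [-223.  148.] -2.16
-202 [-221.  158.] -2.23
-206 [-218.  167.] -2.3
-210 [-215.  177.] -2.37
-214 [-211.  186.] -2.44
-218 [-206.  195.] -2.51
-222 [-201.  203.] -2.58
-226 [-195.  211.] -2.65
-230 [-189.  219.] -2.72
-234 [-182.  226.] -2.79
```

{"method": "drive_tool", "body": {"targets": [0,0,-45,0,0,0,0,0,0,-90,0,0,0,0,0,0,-118,0,0,0,0,0,0,-118,0,0,0,0]}}

```text
clock: 2.28
tcp_pos: [652.2, -2.1, 218.6]
orientation: [0.437, -3.105, -0.002]
contact_force: [0.6, -0.1, 0.5]
width: 0.005
finger_force: 0.0
```

{"method": "drive_tool", "body": {"targets": [-12,-3,0,0,0,0,0,-22,-7,0,0,0,0,0,-31,-11,0,0,0,-0.07,0,-41,-14,0,0,0,-0.14,0,-51,-16,0,0,0,-0.21,0,-60,-18,0,0,0,-0.28,0,-70,-19,0,0,0,-0.35,0,-80,-20,0,0,0,-0.42,0,-90,-19,0,0,0,-0.49,0,-100,-18,0,0,0,-0.56,0,-110,-17,0,0,0,-0.63,0,-110,-17,0,0,0,-0.63,0]}}

```text
clock: 3.78
tcp_pos: [544.6, -20.4, 223.3]
orientation: [0.548, 3.091, 0.0]
contact_force: [0.6, -0.5, -0.4]
width: 0.003
finger_force: 0.0
```

Run:
```python
from h import *
crop('top',240,110,200,150,4,'pics/t2.png')
o=robot.get_obs();print(o['clock'],o['tcp_pos'],o['joint_positions'],o['contact_force'])
```

```text
3.825 [544.85222147 -20.52437991 223.04385836] [-1.31668368e-01 -9.31692946e-03  1.67120292e+00 -3.99802080e-05
  1.47752995e+00 -1.35239797e+00] [-1.14727768  0.2450416  -1.3049104 ]
```

View pics/t2.png

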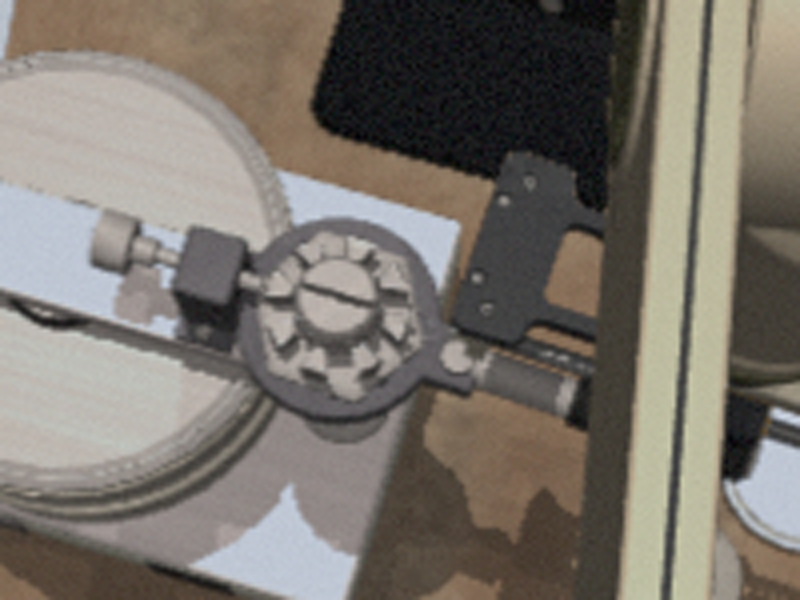

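{"method": "drive_tool", "body": {"targets": [-10,3,0,0,0,-0.07,0,-20,6,0,0,0,-0.14,0,-29,9,0,0,0,-0.21,0,-29,9,0,0,0,-0.21,0]}}

```text
clock: 4.32
tcp_pos: [515.7, -11.5, 222.3]
orientation: [0.868, 3.018, 0.0]
contact_force: [0.4, -0.9, -1.0]
width: 0.007
finger_force: 0.0
```

Run:
```python
from h import *
b=at('top',240+(456.5)/4,110+(353.5)/4,214)[:2]-C;print(np.degrees(np.arctan2(b[1],b[0])),np.linalg.norm(b))
g=at('top',240+(570)/4,110+(393)/4,214)[:2]-C;print(np.degrees(np.arctan2(g[1],g[0])),np.linalg.norm(g))
for i in range(3):
  vision.grab_frame('top');print(robot.get_obs()['contact_force'],robot.get_obs()['tcp_pos'])
```

```text
-106.23834341503593 51.529332780913045
-108.5486846215585 101.93027253657172
[0.30560987 0.88924773 0.29317575] [515.81801758 -11.62817909 222.15889092]
[-0.50766701 -0.26642308 -0.36860952] [515.85922225 -11.66907269 221.99834196]
[-0.2161914   0.07668873 -0.98429205] [515.85331689 -11.71720837 221.84849474]
```

{"method": "drive_tool", "body": {"targets": [-9,5,0,0,0,-0.07,0,-18,10,0,0,0,-0.14,0,-18,10,0,0,0,-0.14,0]}}

```text
clock: 4.85
tcp_pos: [497.5, -1.6, 221.7]
orientation: [-1.077, -2.951, 0.0]
contact_force: [0.3, 1.2, -0.3]
width: 0.006
finger_force: 0.0
```

{"method": "drive_tool", "body": {"targets": [-8,5,0,0,0,-0.07,0,-16,11,0,0,0,-0.14,0,-16,11,0,0,0,-0.14,0]}}

```text
clock: 5.22
tcp_pos: [481.8, 9.4, 221.7]
orientation: [1.28, 2.869, 0.0]
contact_force: [1.5, 0.2, 0.3]
width: 0.003
finger_force: 0.4
```

{"method": "drive_tool", "body": {"targets": [-7,7,0,0,0,-0.07,0,-14,14,0,0,0,-0.14,0,-14,14,0,0,0,-0.14,0]}}

```text
clock: 5.6
tcp_pos: [467.8, 22.6, 221.7]
orientation: [1.476, 2.772, -0.002]
contact_force: [1.8, -5.6, -2.2]
width: 0.003
finger_force: 2.7
```

```bash
cat >> h.py <<'E'
def polar(im,n='top',z=248,r0=18,r1=30):
    th=np.radians(np.arange(0,360,0.5)-180)
    out=[]
    for r in np.arange(r0,r1+.1,1.):
        q=np.array([px(n,[C[0]+r*np.cos(a),C[1]+r*np.sin(a),z]) for a in th],np.float32)
        out.append(cv2.remap(cv2.cvtColor(im,cv2.COLOR_BGR2GRAY),q[None,:,0],q[None,:,1],cv2.INTER_LINEAR)[0])
    return np.array(out,float)
def phase(p):
    th=np.radians(np.arange(0,360,0.5)-180);s=p.mean(0);s=s-s.mean()
    c=(s*np.exp(-8j*th)).sum();return -np.degrees(np.angle(c))/8+0, abs(c)/len(s)/s.std()  # max brightness offset sign below
def grab(f):
    im=np.ascontiguousarray(vision.grab_frame('top')[:,:,::-1]);cv2.imwrite(f,im);return im
E
python3 - <<'E'
from h import *
A=cv2.imread('pics/top0.png')
t2=cv2.resize(cv2.imread('pics/t2.png'),(200,150),interpolation=cv2.INTER_AREA);B=A.copy();B[110:260,240:440]=t2
Dm=grab('pics/t3.png')
for z,r0,r1 in [(240,21,29),(246,21,29),(246,24,29),(246,19,25)]:
    print(z,r0,r1,[np.round(phase(polar(i,'top',z,r0,r1)),2) for i in (A,B,Dm)])
print(robot.get_obs()['contact_force'])
E
```

```text
Traceback (most recent call last):
  File "h.py", line 32, in polar
    q=np.array([px(n,[C[0]+r*np.cos(a),C[1]+r*np.sin(a),z]) for a in th],np.float32)
                ~~^^^^^^^^^^^^^^^^^^^^^^^^^^^^^^^^^^^^^^^^^
  File "h.py", line 16, in px
    m=vision.camera_model(n);X=np.asarray(X,float)
ValueError: time passes only in moves, steps and waits
```

```bash
sed -i 's/vision.camera_model(n)/cm(n)/; s/^def ray/import functools\ncm=functools.lru_cache(vision.camera_model)\ndef ray/' h.py
cat > cmp.py <<'E'
from h import *
A=cv2.imread('pics/top0.png')
t2=cv2.resize(cv2.imread('pics/t2.png'),(200,150),interpolation=cv2.INTER_AREA);B=A.copy();B[110:260,240:440]=t2
Dm=cv2.imread('pics/t3.png')
for z,r0,r1 in [(240,21,29),(246,21,29),(246,24,29),(246,19,25)]:
    print(z,r0,r1,[np.round(phase(polar(i,'top',z,r0,r1)),2) for i in (A,B,Dm)])
E
python3 cmp.py; python3 -c "
from h import *
print(robot.get_obs()['contact_force'],robot.get_obs()['clock'])"
```

```text
240 21 29 [array([13.3 ,  0.14]), array([21.51,  0.18]), array([-10.95,   0.24])]
246 21 29 [array([14.28,  0.39]), array([-22.32,   0.41]), array([-10.3 ,   0.47])]
246 24 29 [array([14.17,  0.36]), array([22.21,  0.38]), array([-10.69,   0.45])]
246 19 25 [array([14.64,  0.39]), array([-21.75,   0.41]), array([-9.75,  0.44])]
[ 2.43730767 -4.61055593 -2.45737972] 5.65
```

{"method": "drive_tool", "body": {"targets": [-7,8,0,0,0,-0.07,0,-7,8,0,0,0,-0.07,0]}}

```text
clock: 5.9
tcp_pos: [460.9, 30.6, 221.6]
orientation: [1.572, 2.719, -0.002]
contact_force: [2.1, -5.9, -1.3]
width: 0.001
finger_force: 3.0
```

{"method": "drive_tool", "body": {"targets": [-6,8,0,0,0,-0.07,0,-6,8,0,0,0,-0.07,0]}}

```text
clock: 6.15
tcp_pos: [454.8, 38.7, 221.6]
orientation: [1.666, 2.663, -0.002]
contact_force: [1.7, -4.9, -2.6]
width: 0.008
finger_force: 3.1
```

Run:
```python
from h import *
im=grab('pics/t4.png')
for z,r0,r1 in [(246,21,29),(246,19,25)]: print(phase(polar(im,'top',z,r0,r1)))
o=robot.get_obs();print(o['contact_force'],o['tcp_pos'])
```

```text
(np.float64(-16.06851261034637), np.float64(0.42635655723929644))
(np.float64(-15.223522789671563), np.float64(0.39577746726002994))
[ 1.90456143 -6.56908004 -1.41583876] [454.91916895  38.55557675 221.60565201]
```

{"method": "drive_tool", "body": {"targets": [-5,8,0,0,0,-0.07,0,-5,8,0,0,0,-0.07,0]}}

```text
clock: 6.45
tcp_pos: [449.7, 46.7, 221.5]
orientation: [1.758, 2.604, -0.002]
contact_force: [1.5, -5.8, -1.0]
width: 0.004
finger_force: 3.1
```

```bash
cat > m.py <<'E'
from h import *
import sys
im=grab('pics/%s.png'%sys.argv[1])
for z,r0,r1 in [(246,21,29),(246,19,25)]: print(phase(polar(im,'top',z,r0,r1)))
o=robot.get_obs();print(o['contact_force'],o['tcp_pos'],o['clock'])
e=o['tcp_pos'][:2]-C;print('finger',np.degrees(np.arctan2(e[1],e[0])),np.linalg.norm(e))
E
python3 m.py t5
```

```text
(np.float64(-20.430572489358646), np.float64(0.3381356416681006))
(np.float64(-20.943842222750064), np.float64(0.3573347456815307))
[ 1.44742074 -7.04689411 -1.42746023] [449.75901487  46.54116166 221.50782024] 6.5
finger -149.2712398168362 143.3708401675773
```

{"method": "drive_tool", "body": {"targets": [-5,9,0,0,0,-0.07,0,-5,9,0,0,0,-0.07,0]}}

```text
clock: 6.75
tcp_pos: [444.7, 55.8, 221.4]
orientation: [1.847, 2.541, -0.002]
contact_force: [0.5, -5.9, -1.1]
width: 0.008
finger_force: 3.0
```

```bash
python3 m.py t6
```

```text
(np.float64(21.390494633833764), np.float64(0.216386918334106))
(np.float64(18.90866046845991), np.float64(0.13227478729324307))
[ 1.24259434 -4.94770742 -2.11356918] [444.73775672  55.67105438 221.46570146] 6.8
finger -153.43572646559744 143.400574325946
```

Run:
```python
from h import *
t=cv2.imread('pics/t6.png')[130:240,270:370]
s=vision.grab_frame('side')[140:250,295:395,::-1]
cv2.imwrite('pics/v7.png',np.hstack([cv2.resize(i,(400,440),interpolation=2) for i in (t,s)]))
```

```text
(no output)
```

View pics/v7.png

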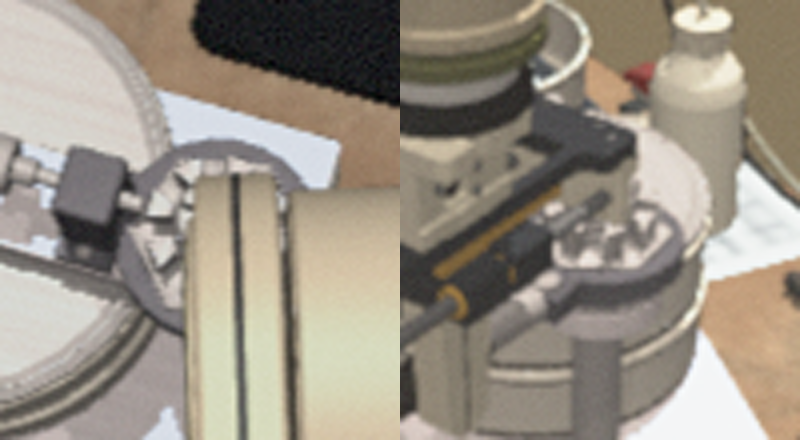

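Run:
```python
from h import *
o=robot.get_obs();g=o['tcp_pos'][:2]
U=lambda a:np.array([np.cos(np.radians(a)),np.sin(np.radians(a))])
cr=lambda p,z:((px('side',[*p,z])-[295,140])*4+[400,0]).round(0)
for nut in (-146,-150,-154,-158,-162):
    b=C+53*U(nut)
    # handle angle so that grip line is d=18 from finger
    best=min(np.arange(nut-20,nut+5,.2),key=lambda a:abs((g-b)@U(a+90)-18))
    print(nut,'bend',round(nut-best,1),'bolt',cr(b,222),'lug end',cr(b,214),'shank30',cr(b+30*U(best),214))
print(cr(C,256), cr(C,237))
```

```text
-146 bend 20.0 bolt [561. 287.] lug end [561. 301.] shank30 [520. 327.]
-150 bend 16.8 bolt [554. 285.] lug end [554. 299.] shank30 [512. 325.]
-154 bend 10.6 bolt [547. 283.] lug end [547. 297.] shank30 [507. 324.]
-158 bend 4.2 bolt [541. 281.] lug end [541. 295.] shank30 [503. 322.]
-162 bend -2.2 bolt [535. 279.] lug end [535. 292.] shank30 [499. 321.]
[600. 176.] [599. 208.]
```

{"method": "drive_tool", "body": {"targets": [-4,9,0,0,0,-0.07,0,-4,9,0,0,0,-0.07,0,-4,9,0,0,0,-0.07,0]}}

```text
clock: 7.22
tcp_pos: [440.6, 64.5, 221.4]
orientation: [-1.934, -2.476, 0.002]
contact_force: [0.7, -5.9, -0.7]
width: 0.007
finger_force: 3.1
```

{"method": "drive_tool", "body": {"targets": [-4,9,0,0,0,-0.07,0,-4,9,0,0,0,-0.07,0,-4,9,0,0,0,-0.07,0]}}

```text
clock: 7.6
tcp_pos: [436.9, 73.6, 221.4]
orientation: [2.019, 2.406, -0.001]
contact_force: [1.8, -6.2, -2.1]
width: 0.007
finger_force: 2.9
```

Run:
```python
from h import *
s=vision.grab_frame('side')[:,:,::-1];cv2.imwrite('pics/s8.png',s)
o=robot.get_obs();g=o['tcp_pos'][:2];print(o['contact_force'],g,o['joint_positions'][5])
U=lambda a:np.array([np.cos(np.radians(a)),np.sin(np.radians(a))])
c=s[170:240,300:380];c=cv2.resize(c,(800,700),interpolation=2)
cr=lambda p,z:((px('side',[*p,z])-[300,170])*10)
for nut in (-150,-154,-158,-162,-166,-170):
    b=C+53*U(nut);best=min(np.arange(nut-20,nut+5,.2),key=lambda a:abs((g-b)@U(a+90)-18))
    print(nut,'bend',round(nut-best,1),'bolt',cr(b,222).round(),'shank30',cr(b+30*U(best),214).round())
cv2.imwrite('pics/v8.png',c[:600])
```

```text
[ 1.44870409 -5.83234069 -3.2231418 ] [436.9247347   73.59451866] -0.12256721095881627
-150 bend 20.0 bolt [335. 414.] shank30 [224. 509.]
-154 bend 20.0 bolt [318. 409.] shank30 [201. 499.]
-158 bend 16.6 bolt [303. 403.] shank30 [184. 492.]
-162 bend 10.2 bolt [287. 397.] shank30 [173. 488.]
-166 bend 3.8 bolt [273. 390.] shank30 [163. 484.]
-170 bend -2.4 bolt [260. 383.] shank30 [153. 479.]
```

View pics/v8.png

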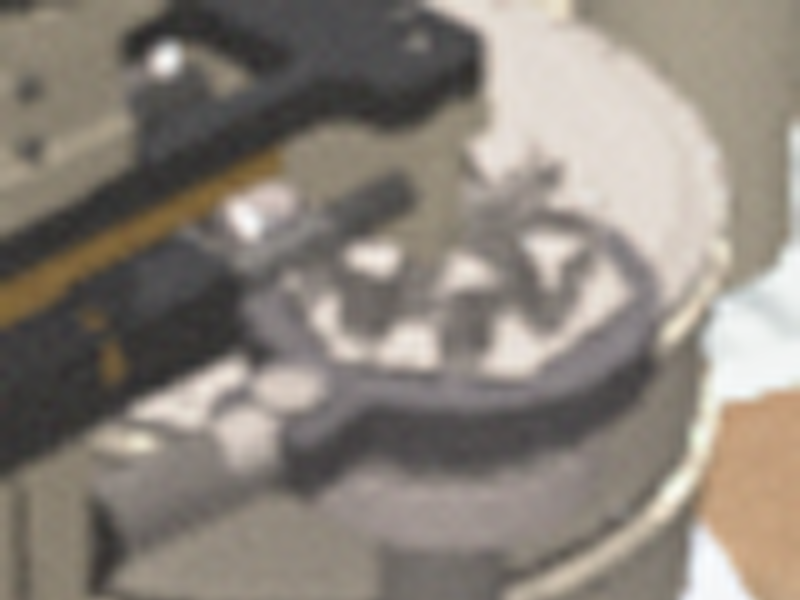

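{"method": "drive_tool", "body": {"targets": [1,-8,0,0,0,0,0,1,-8,0,0,0,0,0]}}

```text
clock: 7.9
tcp_pos: [438.2, 65.5, 221.7]
orientation: [2.02, 2.405, 0.0]
contact_force: [3.4, -3.5, -1.7]
width: 0.004
finger_force: 2.1
```

Run:
```python
from h import *
for i in range(4):
  vision.grab_frame('side');print(robot.get_obs()['contact_force'],robot.get_obs()['tcp_pos'])
```

```text
[ 2.79692225 -4.66968244 -1.18879673] [438.1740657   65.70849498 221.72006085]
[ 1.72544202 -3.1130066  -1.7052017 ] [438.10451886  65.86609006 221.72426126]
[ 3.21522995 -3.47953576 -1.3775366 ] [438.03522743  66.02404609 221.73121373]
[ 3.44341533 -2.87112778 -1.80825561] [437.94353944  66.1497912  221.70738872]
```

{"method": "drive_tool", "body": {"targets": [-1,8,0,0,0,0,0,-4,18,0,0,0,-0.07,0,-6,28,0,0,0,-0.14,0,-7,33,0,0,0,-0.17,0,-7,33,0,0,0,-0.17,0]}}

```text
clock: 8.72
tcp_pos: [429.8, 99.1, 221.4]
orientation: [-2.221, -2.221, 0.003]
contact_force: [-1.7, -6.1, 1.0]
width: 0.003
finger_force: 3.1
```

{"method": "drive_tool", "body": {"targets": [0,-25,0,0,0,0,0,0,-45,0,0,0,0,0,0,-45,60,0,0,0,0,10,-45,120,0,0,0,0,60,-38,138,0,0,0,0,110,-34,138,0,0,0,0,143,-34,138,0,0,0,0,143,-34,138,0,0,0,0,143,-34,138,0,0,0,0]}}

```text
clock: 9.85
tcp_pos: [572.9, 65.9, 359.4]
orientation: [-2.22, -2.221, 0.001]
contact_force: [-1.0, -0.3, -0.1]
width: 0.005
finger_force: 0.0
```

Run:
```python
from h import *
o=robot.get_obs();print(o['clock'],o['tcp_pos'],o['contact_force'])
im=vision.grab_frame('wrist')[:,:,::-1];cv2.imwrite('pics/w9f.png',im)
c=px('wrist',[*C,256]);print(c, px('wrist',[*C,246]))
np.savez('w9.npz',p=o['tcp_pos'],r=o['orientation'])
u,v=int(c[0])-120,0
cv2.imwrite('pics/w9.png',cv2.resize(im[v:v+230,u:u+240],None,fx=2.6,fy=2.6,interpolation=2));print(u,v)
```

```text
9.85 [572.9233323   65.85042617 359.39767316] [-1.00659228 -0.31256611 -0.11566406]
[318.08412114 167.64864731] [318.1256428  166.10920476]
198 0
```

View pics/w9.png

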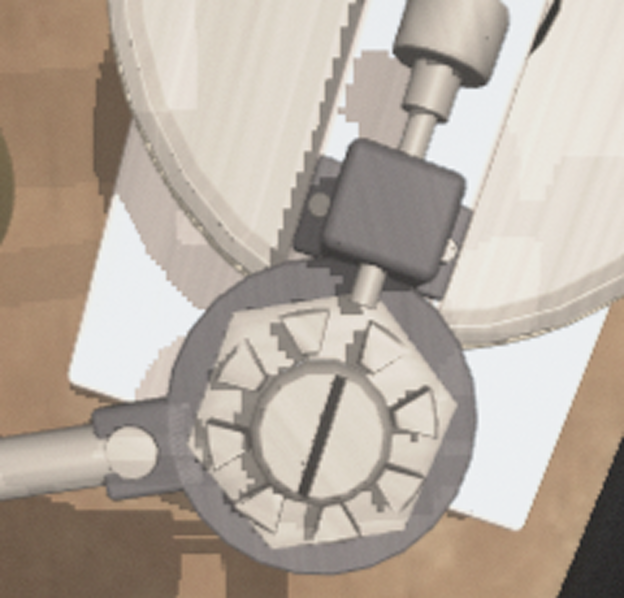

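{"method": "drive_tool", "body": {"targets": [-50,-4,0,0,0,0,0,-100,-11,0,0,0,0,0,-143,-11,0,0,0,0,0,-143,-11,-50,0,0,0,0,-143,-11,-100,0,0,0,0,-143,-11,-138,0,0,0,0,-143,-11,-138,0,0,0,0,-143,5,-138,0,0,0,0,-143,18,-138,0,0,0,0,-143,28,-138,0,0,-0.03,0,-143,35,-138,0,0,-0.06,0,-144,40,-138,0,0,-0.08,0,-144,45,-138,0,0,-0.08,0,-144,45,-138,0,0,-0.08,0,-144,45,-138,0,0,-0.08,0]}}

```text
clock: 11.78
tcp_pos: [430.0, 110.4, 223.3]
orientation: [2.307, 2.129, -0.0]
contact_force: [-2.5, -6.6, 1.1]
width: 0.007
finger_force: 3.5
```

{"method": "drive_tool", "body": {"targets": [0,-25,0,0,0,0,0,0,-55,0,0,0,0,0,0,-55,60,0,0,0,0,10,-55,120,0,0,0.08,0,60,-48,138,0,0,0.08,0,110,-45,138,0,0,0.08,0,144,-45,138,0,0,0.08,0,144,-45,138,0,0,0.08,0,144,-45,138,0,0,0.08,0]}}

```text
clock: 12.9
tcp_pos: [573.4, 66.3, 360.5]
orientation: [2.221, 2.221, 0.001]
contact_force: [0.2, 0.3, 0.7]
width: 0.002
finger_force: 0.0
```

Run:
```python
from h import *
o=robot.get_obs();print(o['clock'],o['tcp_pos'],o['orientation'],o['contact_force'],o['joint_positions'])
im=np.ascontiguousarray(vision.grab_frame('wrist')[:,:,::-1]);cv2.imwrite('pics/w10f.png',im)
old=cv2.imread('pics/w9f.png')
# polar about the stud, nut rotation by correlation
g=lambda i:cv2.cvtColor(i,cv2.COLOR_BGR2GRAY)
def pol(i,c):
    p=cv2.warpPolar(g(i),(40,1440),c,40,cv2.WARP_POLAR_LINEAR).astype(float)[:,26:37]
    return p
a=198+322/2.6,432/2.6
A=pol(old,(a[0],a[1]));
d,_=cv2.phaseCorrelate(g(old)[0:110,270:420].astype(np.float64),g(im)[0:110,270:420].astype(np.float64));print('shift',d)
B=pol(im,(a[0]+d[0],a[1]+d[1]))
def ph(p):
    s=p.mean(1);s=s-s.mean();return np.degrees(np.angle((s*np.exp(-8j*np.radians(np.arange(1440)/4))).sum()))/-8
print(ph(A),ph(B))
sc=[]
for k in range(-60,61): sc.append(np.corrcoef(np.roll(A,k,0).ravel(),B.ravel())[0,1])
k=int(np.argmax(sc));print('rot image cw deg',(k-60)/4,sc[k])
```

```text
12.9 [573.41715488  66.29670718 360.52188269] [2.22130058e+00 2.22102239e+00 1.14124896e-03] [0.19476224 0.31532165 0.71871006] [2.61600656e-02 5.00727575e-02 1.36272315e+00 2.15747124e-04
 1.72799724e+00 2.63191742e-02]
shift (-1.418167013814113, 0.7650839642198619)
0.38214150842306915 5.396752448104298
rot image cw deg 4.0 0.8979699325039112
```

{"method": "drive_tool", "body": {"targets": [12,50,0,0,0,-0.1,0,24,100,0,0,0,-0.2,0,36,150,0,0,0,-0.3,0,42,193,0,0,0,-0.3,0,42,193,-50,0,0,-0.3,0,42,193,-100,0,0,-0.3,0,42,193,-109,0,0,-0.3,0,42,193,-109,0,0,-0.3,0]}}

```text
clock: 13.95
tcp_pos: [615.4, 258.4, 252.2]
orientation: [2.529, 1.863, 0.001]
contact_force: [0.7, -0.5, 1.0]
width: 0.005
finger_force: 0.0
```

Run:
```python
from h import *
o=robot.get_obs();print(o['clock'],o['tcp_pos'],o['contact_force'])
im=vision.grab_frame('top')[110:230,230:350,::-1]
s=vision.grab_frame('side')[110:230,280:400,::-1]
cv2.imwrite('pics/v10.png',np.hstack([cv2.resize(i,(400,400),interpolation=2) for i in (im,s)]))
```

```text
13.95 [615.37664037 258.39390717 252.24349612] [ 0.68712441 -0.51029327  0.95196237]
```

{"method": "drive_tool", "body": {"targets": [-4,-12,0,0,0,0,0,-7,-24,0,0,0,0,0,-9,-29,0,0,0,0,0,-10,-34,0,0,0,0,0,-12,-38,0,0,0,0,0,-12,-38,0,0,0,0,0]}}

```text
clock: 14.8
tcp_pos: [603.3, 220.0, 250.5]
orientation: [2.53, 1.863, -0.001]
contact_force: [1.1, -0.6, 0.2]
width: 0.001
finger_force: 0.0
```

{"method": "drive_tool", "body": {"targets": [-1,-3,0,0,0,0,0,-2,-6,0,0,0,0,0,-2,-6,0,0,0,0,0]}}

```text
clock: 15.18
tcp_pos: [601.3, 214.1, 250.4]
orientation: [-2.529, -1.863, 0.001]
contact_force: [-0.4, 0.1, -0.8]
width: 0.006
finger_force: 0.0
```

Run:
```python
from h import *
import h
z=np.load('w9.npz')
class F:
    def get_obs(s): return dict(tcp_pos=z['p'],orientation=z['r'])
h.robot=F()
ey=np.array([np.cos(np.radians(72.8)),np.sin(np.radians(72.8))]);ex=np.array([ey[1],-ey[0]])
S=at('wrist',198+322/2.6,432/2.6,256);print(S)
for n,u,v,zz in [('knob outer face low edge',445,85,240),('knob outer',450,70,249),('stem end',425,120,237),('pin tip',369,287,240),('knob L',398,40,237),('knob R',508,40,237)]:
    p=at('wrist',198+u/2.6,v/2.6,zz);d=(p-S)[:2];print(n,p,'along',d@ey,'right',d@ex)
h.robot=robot
o=robot.get_obs();d=o['tcp_pos'][:2]-S[:2];print('tcp along',d@ey,d@ex,o['contact_force'])
```

```text
[575.60528106 121.19271522 256.        ]
knob outer face low edge [604.52825621 200.33687786 240.        ] along 84.15746263983448 right 4.225926319422651
knob outer [604.50189409 201.47218113 249.        ] along 85.23419779650106 right 3.865024844486001
stem end [600.34614656 193.41069601 237.        ] along 76.30434749551645 right 2.2789751883192793
pin tip [587.3102756  155.21431262 240.        ] along 35.961356950807556 right 1.121067780531595
knob L [593.44294548 210.50889809 237.        ] along 90.59655784347588 right -9.371579421345867
knob R [619.37304109 210.5075992  237.        ] along 98.26305505749323 right 15.399263925507167
tcp along 96.39415649359128 -2.9362581788368693 [-0.40304545  0.12786562 -0.81625877]
```

{"method": "drive_tool", "body": {"targets": [-1,-2,0,0,0,0,0,-2,-5,0,0,0,0,0]}}

```text
clock: 15.42
tcp_pos: [599.8, 210.3, 250.6]
orientation: [-2.528, -1.863, -0.003]
contact_force: [6.6, 11.2, -5.2]
width: 0.008
finger_force: 7.0
```

{"method": "drive_tool", "body": {"targets": [0,-2,0,0,0,0,0,-1,-3,0,0,0,0,0]}}

```text
clock: 15.68
tcp_pos: [599.7, 210.2, 250.8]
orientation: [-2.525, -1.864, -0.011]
contact_force: [13.3, 21.7, -8.1]
width: 0.007
finger_force: 11.9
```

Run:
```python
from h import *
o=robot.get_obs();print(o['clock'],o['tcp_pos'],o['contact_force'])
t=vision.grab_frame('top')[120:220,240:360,::-1]
s=vision.grab_frame('side')[120:220,280:400,::-1]
cv2.imwrite('pics/v10.png',np.hstack([cv2.resize(i,(400,333),interpolation=2) for i in (t,s)]))
```

```text
15.675 [599.70060578 210.15968326 250.75962783] [13.32192907 21.69912558 -8.08852532]
```

{"method": "drive_tool", "body": {"targets": [5,15,0,0,0,0,0,9,29,0,0,0,0,0,9,29,55,0,0,0,0,9,29,109,0,0,0.1,0,0,-20,109,0,0,0.2,0,-12,-75,109,0,0,0.3,0,-25,-126,109,0,0,0.3,0,-25,-126,109,0,0,0.3,0,-25,-126,109,0,0,0.3,0]}}

```text
clock: 16.9
tcp_pos: [573.7, 80.6, 359.8]
orientation: [-2.223, -2.219, -0.0]
contact_force: [-0.4, -0.1, -0.6]
width: 0.005
finger_force: 0.0
```

Run:
```python
from h import *
o=robot.get_obs();print(o['clock'],o['tcp_pos'],o['contact_force'])
im=vision.grab_frame('wrist')[:,:,::-1];cv2.imwrite('pics/w11f.png',im)
np.savez('w11.npz',p=o['tcp_pos'],r=o['orientation'])
cv2.imwrite('pics/w11.png',cv2.resize(im[0:230,198:438],None,fx=2.6,fy=2.6,interpolation=2))
```

```text
16.9 [573.6525686  80.5825432 359.7791135] [-0.38569107 -0.10152937 -0.57799317]
```

View pics/w11.png

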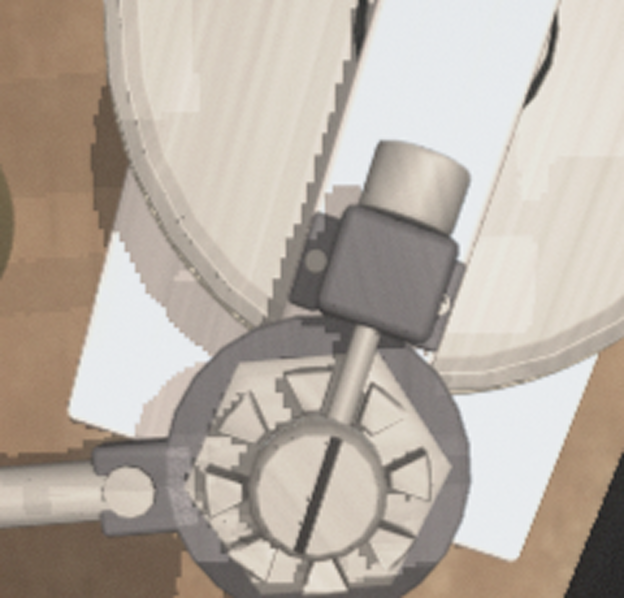

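Run:
```python
from h import *
import h
z=np.load('w11.npz')
class F:
    def get_obs(s): return dict(tcp_pos=z['p'],orientation=z['r'])
h.robot=F()
ey=np.array([np.cos(np.radians(72.8)),np.sin(np.radians(72.8))]);ex=np.array([ey[1],-ey[0]])
S=at('wrist',198+318/2.6,494/2.6,256)
for n,u,v,zz in [('inner top edge',427,147,249),('block inner top edge',410,214,246),('knob L end',378,146,237),('knob R end',468,178,237)]:
    p=at('wrist',198+u/2.6,v/2.6,zz);d=(p-S)[:2];print(n,'along',d@ey,'right',d@ex)
```

```text
inner top edge along 83.46526786603489 right 0.708949155816498
block inner top edge along 69.01870668917049 right 1.7202249745818605
knob L end along 82.39758039157132 right -10.111216492040215
knob R end along 82.08155853674742 right 13.158236649379806
```

{"method": "drive_tool", "body": {"targets": [20,45,0,0,0,0,0,40,90,0,0,0,0,0,60,135,0,0,0,0,0,80,174,0,0,0,0,0,80,174,0,0,0,0,0,80,174,0,0,0,0,0]}}

```text
clock: 17.7
tcp_pos: [653.2, 255.5, 358.9]
orientation: [-2.22, -2.222, 0.002]
contact_force: [-0.4, 0.7, -0.4]
width: 0.006
finger_force: 0.0
```

Run:
```python
from h import *
import h
o=robot.get_obs();print(o['clock'],o['tcp_pos'])
im=np.ascontiguousarray(vision.grab_frame('wrist')[:,:,::-1]);cv2.imwrite('pics/w12f.png',im)
np.savez('w12.npz',p=o['tcp_pos'],r=o['orientation'])
class F:
    def __init__(s,f): s.z=np.load(f)
    def get_obs(s): return dict(tcp_pos=s.z['p'],orientation=s.z['r'])
a=np.radians(72.8);ey=np.array([np.cos(a),np.sin(a)]);ex=np.array([ey[1],-ey[0]])
h.robot=F('w11.npz');S=at('wrist',198+318/2.6,494/2.6,256)[:2]
def patch(im,f,O,sg,z):
    h.robot=F(f);g=[]
    for t in np.arange(-20,20.1,.5):
        g.append([px('wrist',[*(O+sg*(d*ey+t*ex)),z]) for d in np.arange(0,110.1,.5)])
    g=np.array(g,np.float32);return cv2.remap(im,g[...,0],g[...,1],cv2.INTER_LINEAR)
R=patch(cv2.imread('pics/w11f.png'),'w11.npz',S,1,245)
L=patch(im,'w12.npz',S+260*ey,-1,245)
cv2.imwrite('pics/RL.png',np.vstack([R,L]))
# align knob/bridge edge, and block, separately; brightness profile over the knob width
for n,P_ in(('R',R),('L',L)):
    s=cv2.cvtColor(P_,cv2.COLOR_BGR2GRAY).astype(float)[30:52].mean(0)
    print(n,s[100:200:2].round().astype(int).tolist())
```

```text
17.7 [653.20701134 255.46235885 358.90940426]
R [124, 125, 126, 126, 126, 126, 126, 127, 127, 127, 127, 128, 129, 130, 130, 126, 112, 90, 89, 169, 194, 196, 197, 198, 198, 199, 200, 200, 200, 200, 200, 200, 200, 194, 201, 233, 233, 233, 233, 233, 233, 233, 233, 233, 233, 233, 233, 233, 233, 233]
L [119, 118, 118, 118, 118, 117, 117, 116, 116, 116, 116, 116, 115, 115, 115, 115, 110, 95, 83, 113, 169, 180, 182, 183, 182, 183, 184, 184, 186, 185, 185, 185, 184, 179, 178, 203, 229, 230, 230, 230, 230, 230, 230, 228, 218, 204, 194, 191, 191, 191]
```

```bash
python3 -c "
from workcell import ticket
print(ticket.sign_off())"
```

```text
the job is handed in; nothing more can be done
None
```

The job is done and handed in: the torque handle gave way, I pushed the nut on to the next slot, and the locking pin is fully home. In the wrist camera its knob sits against the guide block just as on the left column. The robot is touching nothing, I moved none of the other things on the bench, and about 18 of the 64 s were used; the sign-off returned no verdict.

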